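Rock a dip gauge on a rough stone to its set mark and hold it for the pencil

ROBOT

A 6-joint arm with a two-finger parallel gripper is mounted at the origin on the work surface. World frame = base frame: x ahead of the robot, y to its left, z up, the work surface at z = 0. Lengths are in m, angles in rad, forces in N, time in s.
With the tool pointing down it reaches from about 0.25 to 0.775 m from the base axis. Payload 8.9 kg.
Tool frame: the origin (TCP) lies on the centre line of the jaws, within the pads' length; the fingertips stand 11 mm ahead of it and the grasp point (between the pads) lies 8 mm behind it (r.nose_length is the z of the fingertips in the tool frame, in m); z points along the fingers, y is the line along which they close (so a half turn about z gives the same grasp; the last joint's range is limited). The gripper opens to 85 mm and grips with 20 to 120 N. Pads are 22 mm wide; open, the fingers measure 114 mm over their backs; the gripper's body (76 mm by 85 mm) begins 54 mm behind the grasp point. The pads swing forward as they close: fully open they stand 13 mm farther back than shut.
Start: joints at [-1.415, 0.291, -0.153, 1.127, 0, 1.431], TCP at [0.153, -0.502, 0.242] pointing down, gripper open.
Joint ranges: [-2.52, 2.52], [-0.91, 1.74], [-1.3, 1.37], [-1.96, 2.02], [-1.52, 1.47], [-3.14, 3.14]. Speed limits (rad/s): [2.22, 2.22, 2.79, 3.14, 3.14, 3.14].

INTERFACE

Orientations are given as a unit quaternion [w, x, y, z].
In Python, from bench import r gives the robot as it stands.
- The arm moves only by the tool send_path, called after ">>>" by a JSON object that holds its "op" and its "data". Schema: {"type":"object","properties":{"motion":{"type":"array","items":{"type":"array","items":{"type":"number"},"minItems":4,"maxItems":4},"minItems":1,"maxItems":5},"aperture":{"type":"number"},"grip_n":{"type":"number"},"only":{"type":"string"},"quiet":{"type":"boolean"},"lines":{"type":"string"}},"required":["motion"],"additionalProperties":false}. motion is a list of rows, 1 to 5 of them, each of 4 numbers: dx, dy, dz in m, then a turn about the tool's z in rad; each row shifts and turns the commanded pose from where the row before left it, along the tool's axes as they then stand; what a row does not reach is not made up. A row lasts 1/8 s, in which the tool goes at most 0.0625 m and 0.188 rad, less where a joint would pass 70% of its speed; a pose out of reach is approached as far as the arm can. aperture is the finger opening in m, set as the call begins (left out keeps the last). The fingers move at their own pace and stop on an object; grip_n is the grip in N (left out, the last holds). Time passes only in rows, so rows that do not move let the fingers close. The tool returns the time, the measured TCP pose, the force, the opening and the grip force at its end. only (a regular expression) keeps the lines of the reply that match it, lines (a string "A,B") keeps lines A to B, and quiet returns only ok. Input that does not fit is refused with a message, and nothing moves.
- r.read_state(): the state, without advancing time (a new reading comes with each control period).
- r.camera(name): name is "side" or "top"; returns the picture (384x512x3 uint8, blue, green, red); there is no depth.
- r.camera_model(name): a dict with "camera_matrix" (3x3 intrinsics, pixels), "R" (3x3) and "t" (3): a world point X has camera coordinates R X + t. Camera axes: x right, y down, z forward; pixel columns grow to the right and rows downward; lengths in m; the calibration is good to about 2 mm. A picture is of the moment at which its call begins. camera_model takes no time and is no camera call.
- r.finish_job(): hands the job in; it is judged then, once.
The state is a dict: "t": time; "joint_positions": joint angles; "joint_vel": joint speeds; "joint_torque": joint torques, N m; "tcp_pos": TCP position; "ee_rot": TCP orientation; "force": force on the tool from outside, world axes, zero at the start; "torque": the same for the moment, N m; "opening": finger opening in m; "gripper_force": force on a finger pad.
Only numpy, scipy, OpenCV 4.12 (cv2) and the standard library are available. Lean on these libraries where they do the work, as an engineer would, in place of code of your own. Each camera call takes 0.05 s, during which the arm holds its last target. There are 200 camera calls.

TASK

Lift the lid of the instrument case by its pull bar until it lies back on its stop, take out the dip gauge and stand it upright square across the top of the rough stone. Then rock the gauge sideways over the stone until its swinging pointer settles on the marker clip, and finish while still holding it there, lightly pressed against the stone, so that a line can be pencilled along its base. Leave the lid open and do not disturb the jar, the beaker or the pin block.

Things in the scene. Friction and masses are not known exactly. Their poses are not given: they have to be found in the camera images.
- case: Grey plastic instrument case, outside 140 (x) x 160 (y) x 128 mm high, walls and floor 6 mm, fixed to the bench left or right of the robot's middle line. Origin: centre of its underside. Its x axis runs from its front (robot's side) to its hinged far side, turned -0.1 to 0.3 rad from the robot's x. Inside, two foam rails 32 mm apart, tops 22 mm above the underside, flank the foot of the gauge.
- lid (a joint): Lid angle: 0 shut, grows as it opens, 1.85 rad (106 degrees) on its stop. It falls shut if let go before about 1.45 rad and falls back to the stop if let go beyond about 1.65 rad. Lid 140 x 160 x 8 mm, 0.25 kg, hinged at the case's far rim, light to lift (under 2 N at the bar).
- lid_bar (a point): Middle of the lid's round pull bar: 12 mm thick, about 78 mm free length along the case's y axis, held by two arms in the plane of the lid, 47 mm from its front edge and 187 mm from the hinge axis. Shut, it is 132 mm above the bench, in front of the case, free all round; a vertical gripper can pinch it across (closing along the case's x) and the bar turns between the fingers as the lid swings.
- lid_hinge (a point): Middle of the lid's hinge line at the case's far rim, 128.5 mm above the bench; the hinge axis is the case's y axis.
- gauge: Dip gauge, about 0.2 kg, 122 mm high, standing upright in the case, y axis along the case's y. Origin: centre of its flat underside, 6 mm above the case's underside. Foot bar 92 (y) x 24 (x) x 8 mm; white disc dial, radius 42, 8 mm thick, centred 52 mm up, needle face to +x (away from the robot); on top a black grip block 26 (y) x 18 mm (x), 90 to 122 mm up. z is up the gauge.
- gauge_grip (a point): Centre of the gauge's grip block, 108 mm above its underside: pinch it here from above across its 18 mm (along the gauge's x axis).
- pointer (a joint): Angle (rad) of the black pendulum needle (38 mm) that hangs from the dial's centre on its +x face. 0 when the gauge is level; it equals the gauge's tilt about its own x axis, positive when the gauge's +y end is raised (the top leans to the gauge's -y side). It swings for under a second after a movement.
- mark (a joint): Angle (rad) at which the marker clip sits on the dial's rim, measured as the pointer's: the pointer is on the mark when both values agree. 0.26 to 0.47, differs each time, cannot be moved. So the gauge must be tilted with its +y end up.
- pointer_tip (a point): Tip of the needle, 38 mm from the pivot.
- mark_tip (a point): Where the needle's tip is when it points at the marker clip (small dark steel block 6 mm wide on the lower rim of the dial, on the dial's -y side).
- stone: Dark grey rough stone in a wooden cradle (130 x 166 mm, rails 36 mm high), fixed to the bench on the other side from the case. Origin: centre of the cradle's underside. About 110 mm long along its x axis, turned 0.15 to 0.6 rad from the robot's x; across (y) its top is a knobbly dome, within 2 mm a cylinder of radius 45 mm about an axis 45 mm above the bench. Hard: it does not give.
- stone_crest (a point): Top of the stone's crest, mid-length, 90 mm above the bench.
- jar: Glass specimen jar with a cream cap, 64 mm across, 85 mm high; origin at the centre of its underside. Leave alone.
- beaker: Glass beaker, 68 mm across, 85 mm high; origin at the centre of its underside. Leave alone.
- pinblock: White foam block 50 x 80 x 28 mm with flagged pins up to about 62 mm high; origin at the centre of its underside. Leave alone.

How it is judged:
By the outcome, as a careful person would: the job done as asked, in the order asked, and still so for the second after the job is handed in, while the arm keeps its last pose, push and grip.
It also fails if it takes over 64 s, if anything falls off the work surface, if the arm or the gripper's body presses on something with over 40 N, if the wrist force passes 120 N, or if a joint passes its speed limit or range.

## Working session

There is one attempt and no reset: what is moved stays moved. The work goes in short steps, Python scripts to look and compute and a tool call to move; the robot and the scene stay as the last step left them, time stands still between calls to the robot, and variables do not carry over. Pictures are saved under pics/ and viewed, at most 10 in all, crops included, and the job is handed in when it is done.

```bash
ls; mkdir -p pics; python3 - <<'E'
from bench import r
import cv2,numpy as np
for n in("side","top"):
    im=r.camera(n); cv2.imwrite(f"pics/{n}0.png",im)
    m=r.camera_model(n); print(n,np.round(m["camera_matrix"],1).tolist(),np.round(m["R"],3).tolist(),np.round(m["t"],3).tolist(), np.round(-m["R"].T@m["t"],3))
s=r.read_state();print(s)
E
```

```text
bench.py
pics
side [[453.9, 0.0, 261.4], [0.0, 453.9, 194.4], [0.0, 0.0, 1.0]] [[0.981, -0.194, 0.005], [-0.111, -0.582, -0.805], [0.159, 0.79, -0.593]] [-0.555, 0.125, 0.927] [ 0.411 -0.766  0.653]
top [[488.2, 0.0, 254.7], [0.0, 488.2, 199.7], [0.0, 0.0, 1.0]] [[0.02, -1.0, 0.001], [-0.987, -0.02, -0.158], [0.158, 0.002, -0.987]] [-0.027, 0.592, 0.953] [ 0.434 -0.018  1.035]
{'t': 0.1, 'joint_positions': array([-1.41531049e+00,  2.91232530e-01, -1.54023841e-01,  1.12670029e+00,
       -3.42639905e-05,  1.43149383e+00]), 'joint_vel': array([ 0.00277817, -0.00149   ,  0.003424  , -0.00016722,  0.00126221,
       -0.00077597]), 'joint_torque': array([ 1.77256657e-03, -5.37975776e+01,  3.31919432e+01,  9.22922802e-03,
       -1.49749126e-04, -1.32572575e-05]), 'tcp_pos': array([ 0.15246651, -0.50198824,  0.24179534]), 'ee_rot': array([-5.80011401e-04,  9.89156963e-01,  1.46861039e-01, -2.18259169e-05]), 'force': array([-0.72217278,  0.58227308,  0.21443142]), 'torque': array([-0.00399067,  0.01743124, -0.01785583]), 'gripper_force': 0.0, 'opening': 0.08515738416218756}
```
View pics/side0.png

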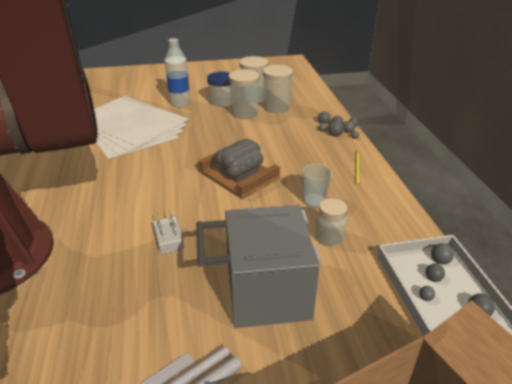

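View pics/top0.png

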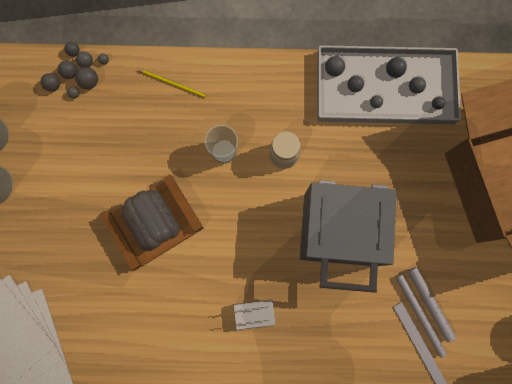

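```bash
python3 - <<'E'
import cv2
im=cv2.imread("pics/top0.png")[130:350,100:410]
cv2.imwrite("pics/top0c.png",cv2.resize(im,None,fx=2.5,fy=2.5,interpolation=cv2.INTER_CUBIC))
im=cv2.imread("pics/side0.png")[130:330,145:355]
cv2.imwrite("pics/side0c.png",cv2.resize(im,None,fx=3,fy=3,interpolation=cv2.INTER_CUBIC))
E
```

View pics/top0c.png

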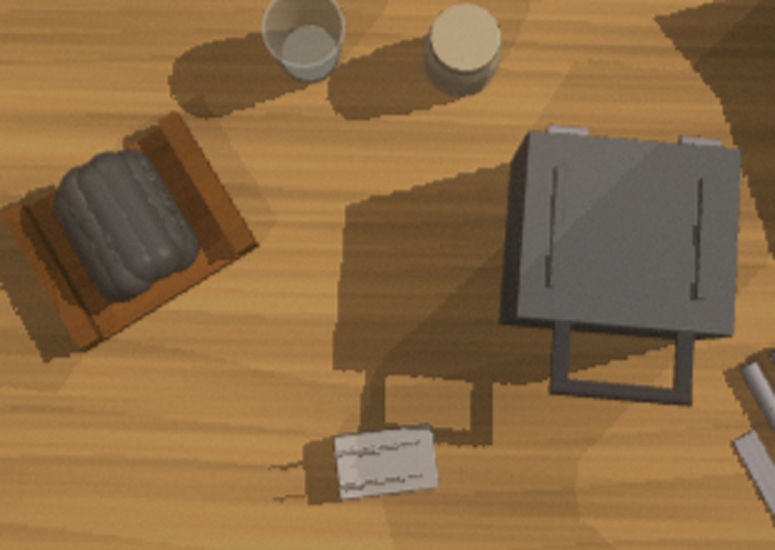

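View pics/side0c.png

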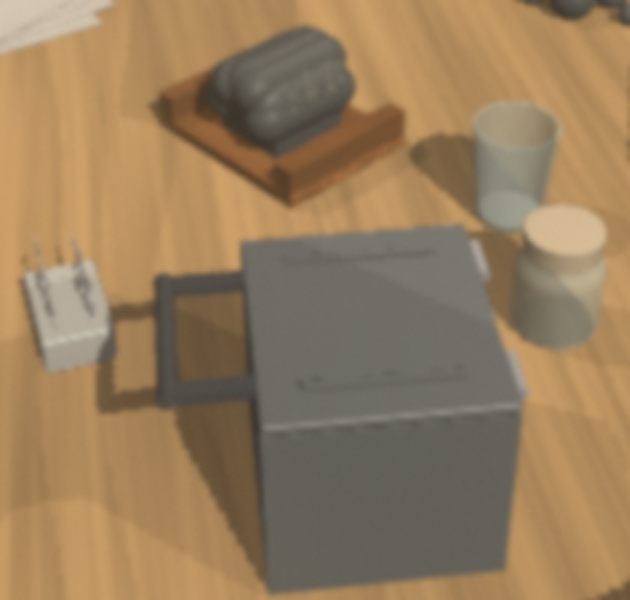

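```bash
cat > h.py <<'E'
import numpy as np,cv2
from scipy.optimize import least_squares
from scipy.spatial.transform import Rotation as Ro
from bench import r
M={n:r.camera_model(n) for n in("side","top")}
def proj(n,X):
    m=M[n];c=np.atleast_2d(X)@m["R"].T+m["t"];p=c@m["camera_matrix"].T
    return p[:,:2]/p[:,2:]
def world(p,X): # p=x,y,yaw
    c,s=np.cos(p[2]),np.sin(p[2]);X=np.atleast_2d(X)
    return np.c_[p[0]+c*X[:,0]-s*X[:,1],p[1]+s*X[:,0]+c*X[:,1],X[:,2]]
def fit(obs,p0): # obs: list (cam,pixel,localpoint)
    f=lambda p:np.concatenate([proj(n,world(p,x))[0]-u for n,u,x in obs])
    s=least_squares(f,p0,loss="soft_l1");return s.x,f(s.x).reshape(-1,2)
def ray(n,u,z): # point on ray at height z
    m=M[n];d=m["R"].T@np.linalg.solve(m["camera_matrix"],[u[0],u[1],1]);c=-m["R"].T@m["t"]
    return c+d*(z-c[2])/d[2]
def tool():
    s=r.read_state();q=s["ee_rot"];return s,Ro.from_quat([q[1],q[2],q[3],q[0]])
E
cat > fit0.py <<'E'
from h import *
T=lambda x,y:np.array([x/2.5+100,y/2.5+130]);S=lambda x,y:np.array([x/3+145,y/3+130])
z=.136
case=[("top",T(530,131),(.07,.08,z)),("top",T(741,148),(.07,-.08,z)),("top",T(732,336),(-.07,-.08,z)),("top",T(518,318),(-.07,.08,z)),
("top",T(621,392),(-.117,0,.132)),
("side",S(464,227),(.07,.08,z)),("side",S(518,403),(.07,-.08,z)),("side",S(262,428),(-.07,-.08,z)),("side",S(243,242),(-.07,.08,z)),
("side",S(270,590),(-.07,-.08,0)),("side",S(502,567),(.07,-.08,0)),("side",S(166,340),(-.117,0,.132))]
p,e=fit(case,[.43,-.2,.05]);print("case",p.round(4));print(e.round(1).tolist())
print("bar",world(p,(-.117,0,.132)).round(4))
h=.036
cr=[("top",T(178,112),(.065,-.083,h)),("top",T(258,245),(-.065,-.083,h)),("top",T(85,350),(-.065,.083,0)),
("side",S(291,204),(-.065,-.083,0)),("side",S(403,130),(.065,-.083,0)),("side",S(404,105),(.065,-.083,h)),("side",S(165,95),(-.065,.083,h))]
p,e=fit(cr,[.43,.2,.5]);print("stone",p.round(4));print(e.round(1).tolist());print(ray("top",T(127,222),.088))
for n,u,hh in(("jar",T(465,38),.085),("beaker",T(304,28),.085)):print(n,ray("top",u,hh).round(3))
E
python3 fit0.py
```

```text
case [ 0.539  -0.1962 -0.063 ]
[[-0.9, -0.4], [0.0, -0.2], [0.8, -0.2], [-1.1, -0.3], [-0.4, -0.3], [-0.2, -1.7], [1.9, 0.6], [-0.9, 0.5], [-1.4, -0.8], [-0.9, 1.7], [1.0, 0.9], [-0.3, -0.3]]
bar [[ 0.4223 -0.1888  0.132 ]]
stone [0.5454 0.1971 0.5609]
[[-0.7, -0.6], [-1.6, -0.6], [0.9, -0.3], [-0.9, 1.6], [0.1, 5.3], [0.2, 1.8], [-2.1, -2.0]]
[0.54413741 0.18625797 0.088     ]
jar [ 0.698 -0.076  0.085]
beaker [0.704 0.053 0.085]
```

```bash
sed -i '/S(403,130)/s/("side",S(403,130),(.065,-.083,0)),//' fit0.py; cat >> fit0.py <<'E'
out=[]
for n,(x0,y0) in(("top",(95,165)),("side",(190,125))):
    im=cv2.imread(f"pics/{n}0.png")[y0:y0+110,x0:x0+110];im=cv2.resize(im,None,fx=3.6,fy=3.6,interpolation=cv2.INTER_CUBIC)
    def L(A,c):
        q=(proj(n,world(p,np.array(A)))-[x0,y0]+.5)*3.6
        cv2.polylines(im,[np.int32(q.round())],False,c,1)
    for zz,c in((0,(0,255,0)),(h,(0,255,255))):
        L([(a*.065,b*.083,zz) for a,b in((1,1),(1,-1),(-1,-1),(-1,1),(1,1))],c)
    L([(-.055,0,.09),(.055,0,.09)],(255,255,0))
    for x in(-.055,.055):L([(x,.045*np.sin(a),.045+.045*np.cos(a)) for a in np.linspace(-1.5,1.5,20)],(255,0,255))
    out.append(im)
cv2.imwrite("pics/ov.png",np.hstack(out))
E
python3 fit0.py|tail -5
```

```text
stone [0.5455 0.1965 0.5572]
[[-0.2, -0.5], [-1.3, -0.5], [1.0, -0.4], [-1.0, 1.7], [0.3, 2.0], [-2.0, -1.9]]
[0.54413741 0.18625797 0.088     ]
jar [ 0.698 -0.076  0.085]
beaker [0.704 0.053 0.085]
```

View pics/ov.png

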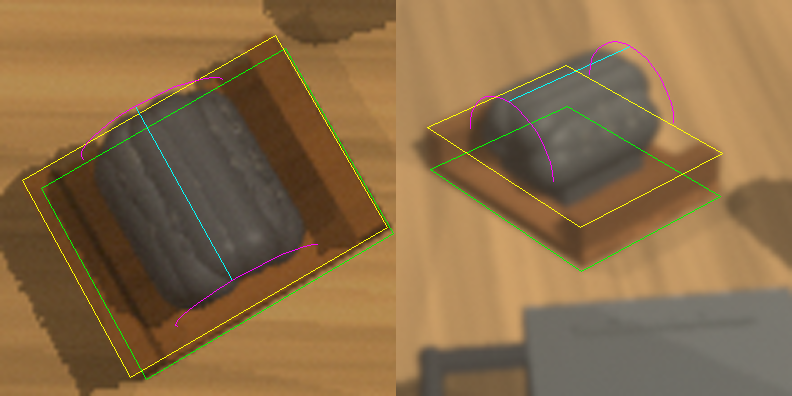

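```bash
cat > st.py <<'E'
from h import *
from scipy.optimize import minimize
ms={};K=4
for n,(x0,y0,x1,y1) in(("top",(110,175,210,265)),("side",(205,135,268,185))):
    im=cv2.imread(f"pics/{n}0.png").astype(int);sat=im.max(2)-im.min(2)
    m=((sat<28)&(im.max(2)<140)).astype(np.uint8);k=np.zeros_like(m);k[y0:y1,x0:x1]=1;m*=k
    m=cv2.morphologyEx(m,cv2.MORPH_CLOSE,np.ones((5,5)))
    c,l,s,_=cv2.connectedComponentsWithStats(m);j=1+s[1:,4].argmax();m=(l==j).astype(np.uint8);print(n,s[j])
    ms[n]=cv2.resize(m,None,fx=K,fy=K,interpolation=cv2.INTER_NEAREST)
def sil(n,p):
    P=[(x,rr*np.sin(a),.045+rr*np.cos(a)) for x,rr in((-p[3],.036),(-p[3]+.012,.045),(p[3]-.012,.045),(p[3],.036)) for a in np.linspace(-p[4],p[4],25)]
    q=(proj(n,world(p,np.array(P)))+.5)*K;o=np.zeros_like(ms[n])
    cv2.fillConvexPoly(o,cv2.convexHull(np.float32(q*16).round().astype(np.int32)),1,shift=4);return o
def cost(p,cams=("top","side")):
    c=0
    for n in cams:
        o=sil(n,p);c+=1-(o&ms[n]).sum()/(o|ms[n]).sum()
    return c
for cams in(("top",),("side",),("top","side")):
    s=minimize(cost,[.545,.192,.55,.055,1.7],args=(cams,),method="Nelder-Mead",options=dict(initial_simplex=[np.array([.545,.192,.55,.055,1.7])+d for d in np.vstack([np.zeros(5),np.diag([.01,.01,.08,.005,.3])])],maxiter=600))
    print(cams,s.x.round(4),round(s.fun,3))
E
python3 st.py
```

```text
top [ 121  190   58   61 2304]
side [ 214  140   48   42 1371]
('top',) [0.5464 0.1975 0.5725 0.0509 1.7779] 0.036
('side',) [0.5436 0.1922 0.6202 0.0481 2.0453] 0.061
('top', 'side') [0.5462 0.197  0.5813 0.049  2.1359] 0.127
```

>>> {"op": "send_path", "data": {"motion": [[0.05, -0.0316, 0.005, 0], [0.05, -0.0316, 0.005, 0], [0.05, -0.0316, 0.005, 0], [0.05, -0.0316, 0.005, 0], [0.05, -0.0316, 0.005, 0]], "aperture": 0.045, "grip_n": 30}}

```text
t: 0.72
tcp_pos: [0.3467, -0.2769, 0.2171]
ee_rot: [0.0, 0.989, 0.147, 0.0]
force: [0.4, -0.9, 0.2]
opening: 0.045
gripper_force: 0.0
```

>>> {"op": "send_path", "data": {"motion": [[0.05, -0.0316, 0.005, 0], [0.05, -0.0316, 0.005, 0], [0, 0, 0, -0.175], [0, 0, 0, -0.175], [0, 0, 0, -0.175]]}}

```text
t: 1.35
tcp_pos: [0.4231, -0.1885, 0.207]
ee_rot: [-0.0, 0.916, 0.402, -0.0]
force: [-0.1, 0.3, -0.4]
opening: 0.045
gripper_force: 0.0
```

>>> {"op": "send_path", "data": {"motion": [[0, 0, 0, -0.175], [0, 0, 0, -0.175], [0, 0, 0, -0.175], [0, 0, 0, -0.163], [0, 0, 0, 0]]}}

```text
t: 1.98
tcp_pos: [0.423, -0.1889, 0.2071]
ee_rot: [-0.0, 0.729, 0.684, -0.0]
force: [0.1, 0.8, -0.7]
opening: 0.0456
gripper_force: 0.0
```

>>> {"op": "send_path", "data": {"motion": [[0, 0, 0.045, 0], [0, 0, 0.038, 0], [0, 0, 0, 0], [0, 0, 0, 0]]}}

```text
t: 2.48
tcp_pos: [0.4237, -0.1894, 0.1254]
ee_rot: [0.0, 0.73, 0.684, 0.0]
force: [-0.4, 0.4, 0.5]
opening: 0.0451
gripper_force: 0.0
```

>>> {"op": "send_path", "data": {"motion": [[0, 0, 0, 0], [0, 0, 0, 0], [0, 0, 0, 0], [0, 0, 0, 0]], "aperture": 0.0, "grip_n": 25}}

```text
t: 2.98
tcp_pos: [0.4229, -0.1894, 0.1253]
ee_rot: [0.0, 0.729, 0.684, -0.0]
force: [-5.7, 0.5, 8.4]
opening: 0.0113
gripper_force: 25.0
```

>>> {"op": "send_path", "data": {"motion": [[0, 0.0044, -0.0371, 0], [0, 0.0117, -0.0354, 0], [0, 0.0185, -0.0324, 0], [0, 0.0246, -0.0281, 0], [0, 0.0297, -0.0226, 0]]}}

```text
t: 3.6
tcp_pos: [0.5101, -0.1948, 0.2826]
ee_rot: [-0.0, 0.729, 0.684, -0.002]
force: [-5.8, -2.4, 4.0]
opening: 0.0113
gripper_force: 25.5
```

>>> {"op": "send_path", "data": {"motion": [[0, 0.0336, -0.0163, 0], [0, 0.0362, -0.0093, 0], [0, 0.0373, -0.0019, 0], [0, 0.0278, 0.0034, 0], [0, 0.01, 0.0025, 0]]}}

```text
t: 4.22
tcp_pos: [0.6582, -0.2042, 0.3023]
ee_rot: [0.001, 0.729, 0.684, 0.0]
force: [0.0, -2.1, 4.5]
opening: 0.0106
gripper_force: 27.1
```

>>> {"op": "send_path", "data": {"motion": [[0, 0, 0, 0], [0, 0, 0, 0]]}}

```text
t: 4.47
tcp_pos: [0.6568, -0.2041, 0.3025]
ee_rot: [0.001, 0.729, 0.684, 0.0]
force: [1.1, -1.4, 5.0]
opening: 0.0111
gripper_force: 27.2
```

>>> {"op": "send_path", "data": {"motion": [[0, 0, 0, 0], [0, 0, 0, 0], [0, 0, -0.04, 0], [0, 0, -0.04, 0], [0, -0.06, 0, 0]], "aperture": 0.05, "grip_n": 25}}

```text
t: 5.1
tcp_pos: [0.6119, -0.204, 0.385]
ee_rot: [0.006, 0.729, 0.685, 0.002]
force: [-0.2, -0.6, -0.1]
opening: 0.05
gripper_force: 0.0
```

>>> {"op": "send_path", "data": {"motion": [[0, -0.06, 0, 0], [0, -0.06, 0, 0], [0, -0.06, 0, 0], [0, -0.05, 0, 0], [0, 0, 0, 0]]}}

```text
t: 5.72
tcp_pos: [0.3722, -0.1856, 0.3828]
ee_rot: [0.0, 0.73, 0.684, 0.0]
force: [0.2, -0.2, 0.2]
opening: 0.0501
gripper_force: 0.0
```

```bash
python3 - <<'E'
from h import *
a=r.camera("top");b=r.camera("side");cv2.imwrite("pics/t1.png",a);cv2.imwrite("pics/s1.png",b)
f=lambda im,x,y:cv2.resize(im[y:y+130,x:x+130],(400,400),interpolation=cv2.INTER_CUBIC)
cv2.imwrite("pics/c1.png",np.hstack([f(a,285,155),f(b,205,150)]))
E
```

```text
(no output)
```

View pics/c1.png

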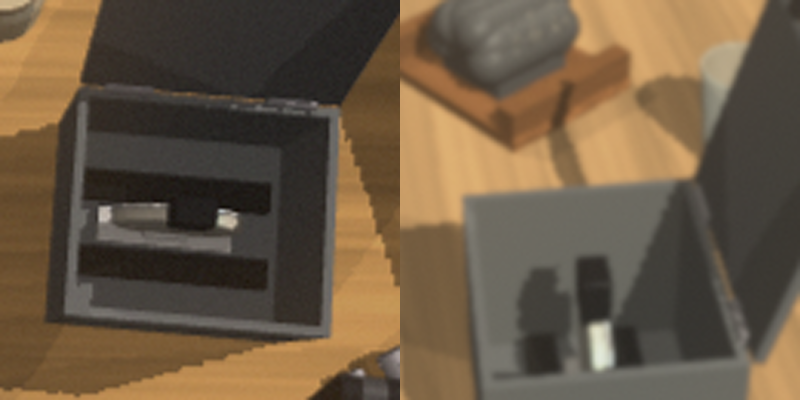

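```bash
cat > g.py <<'E'
from h import *
def blk(p):return world(p,np.array([(a*.009,b*.013,z) for a in(1,-1) for b in(1,-1) for z in(.096,.128)]))
obs=[("top",0,"min",285+168/3.077),("top",0,"max",285+218/3.077),("top",1,"max",155+229/3.077),
("side",0,"min",205+177/3.077),("side",0,"max",205+208.5/3.077),("side",1,"min",150+257/3.077)]
f=lambda q:[getattr(proj(n,blk([q[0],q[1],-.063]))[:,i],k)()-v+.0 for n,i,k,v in obs]
s=least_squares(f,[.535,-.2],diff_step=1e-3);print(s.x,np.round(s.fun,2))
c,d=np.cos(.063),-np.sin(.063);e=s.x-[.539,-.1962];print("in case",e@[c,d],e@[-d,c])
E
python3 g.py
```

```text
[ 0.53854509 -0.19343693] [-0.32  0.81  0.88 -0.85  1.49 -1.01]
in case -0.0006279686336935206 0.0027289512907642593
```

>>> {"op": "send_path", "data": {"motion": [[0.002, 0.055, 0, 0], [0, 0.055, 0, 0], [0, 0.0565, 0, 0], [0, 0, 0.055, 0], [0, 0, 0.055, 0]]}}

```text
t: 6.45
tcp_pos: [0.5436, -0.1948, 0.2696]
ee_rot: [0.0, 0.729, 0.685, 0.0]
force: [-0.1, -0.3, 0.6]
opening: 0.05
gripper_force: 0.0
```

>>> {"op": "send_path", "data": {"motion": [[0, 0, 0.055, 0], [0, 0, 0.055, 0], [0, 0, 0.04, 0], [0, 0, 0.017, 0], [0, 0, 0, 0]]}}

```text
t: 7.08
tcp_pos: [0.541, -0.194, 0.103]
ee_rot: [-0.002, 0.729, 0.685, -0.001]
force: [0.7, 0.2, -0.4]
opening: 0.05
gripper_force: 0.0
```

>>> {"op": "send_path", "data": {"motion": [[0, 0, 0, 0], [0, 0, 0, 0], [0, 0, 0, 0], [0, 0, 0, 0]], "aperture": 0.0, "grip_n": 30}}

```text
t: 7.58
tcp_pos: [0.542, -0.1951, 0.1061]
ee_rot: [0.001, 0.729, 0.685, 0.0]
force: [0.7, 0.8, 5.2]
opening: 0.0177
gripper_force: 33.3
```

>>> {"op": "send_path", "data": {"motion": [[0, 0, -0.02, 0], [0, 0, -0.05, 0], [0, 0, -0.06, 0], [0, 0, -0.06, 0], [0, 0, -0.05, 0]]}}

```text
t: 8.2
tcp_pos: [0.541, -0.1948, 0.3476]
ee_rot: [0.001, 0.729, 0.684, 0.0]
force: [1.2, -0.3, -1.6]
opening: 0.0168
gripper_force: 32.3
```

>>> {"op": "send_path", "data": {"motion": [[-0.052, -0.017, -0.016, 0], [-0.052, -0.017, -0.016, 0], [-0.052, -0.017, -0.016, 0], [-0.052, -0.017, -0.016, 0], [-0.052, -0.017, -0.016, 0]]}}

```text
t: 8.82
tcp_pos: [0.4389, -0.4503, 0.4256]
ee_rot: [-0.0, 0.729, 0.684, 0.0]
force: [0.9, -0.7, -1.7]
opening: 0.0172
gripper_force: 32.3
```

>>> {"op": "send_path", "data": {"motion": [[0, 0, 0, 0.18], [0, 0, 0, 0.18], [0, 0, 0, 0.18], [0, 0, 0, 0.18], [0, 0, 0, 0.18]]}}

```text
t: 9.45
tcp_pos: [0.4398, -0.4489, 0.4248]
ee_rot: [-0.0, 0.955, 0.296, -0.0]
force: [0.1, -0.3, -2.5]
opening: 0.0175
gripper_force: 32.3
```

>>> {"op": "send_path", "data": {"motion": [[0, 0, 0, 0.18], [0, 0, 0, 0.18], [0, 0, 0, 0.18], [0, 0, 0, 0], [0, 0, 0, 0]]}}

```text
t: 10.07
tcp_pos: [0.44, -0.4489, 0.425]
ee_rot: [-0.0, 0.999, 0.036, -0.0]
force: [-0.1, -0.1, -0.9]
opening: 0.0174
gripper_force: 32.3
```

```bash
python3 - <<'E'
from h import *
b=r.camera("side");cv2.imwrite("pics/s2.png",b)
s,R=tool();print(s["tcp_pos"],R.as_matrix().round(3).tolist())
print(proj("side",s["tcp_pos"]+[0,0,-.048]))
E
```

```text
[ 0.43996604 -0.44897951  0.42507591] [[0.997, 0.071, -0.0], [0.071, -0.997, 0.0], [-0.0, -0.0, -1.0]]
[[223.73048152 231.39759782]]
```

```bash
python3 - <<'E'
import cv2
b=cv2.imread("pics/s2.png")[150:300,150:300]
cv2.imwrite("pics/s2c.png",cv2.resize(b,(600,600),interpolation=cv2.INTER_CUBIC))
E
```

```text
(no output)
```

View pics/s2c.png

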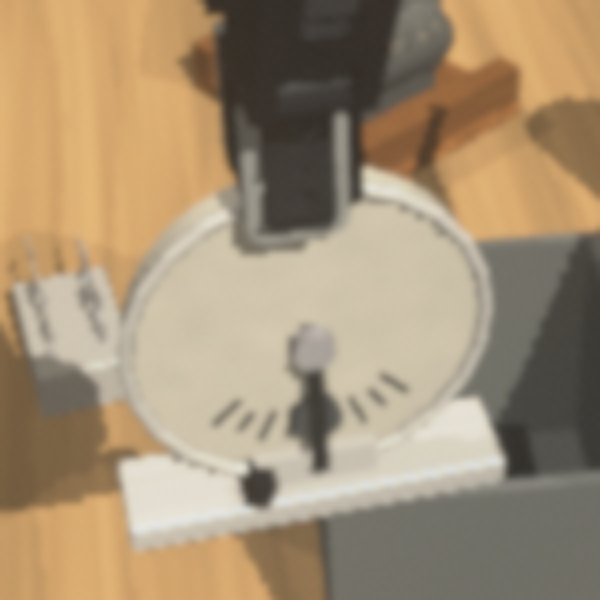

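```bash
cat > mk.py <<'E'
from h import *
tcp=np.array([.43997,-.44898,.42508]);gx=np.array([.071,-.9975,0]);gy=np.array([.9975,.071,0])
m=M["side"];C=-m["R"].T@m["t"];O=tcp-[0,0,.1]
def pl(u,d): # crop px -> gauge (y,z) mm on plane x=d
    u=np.array(u)/4+150-.375;v=m["R"].T@np.linalg.solve(m["camera_matrix"],[u[0],u[1],1])
    X=C+v*((O+gx*d-C)@gx)/(v@gx)-O;return np.array([X@gy,X[2]])*1e3
F=dict(cap=(312,347),tip=(319,470),clip=(258,487),t1=(228,413),t2=(246,422),t3=(268,427),t4=(358,407),t5=(378,388),t6=(398,382),right=(491,300),fl=(135,548),fr=(508,478),tl=(127,508),tr=(505,460))
for d in(.004,.008,.012):
    print(d,{k:pl(u,d).round(1).tolist() for k,u in F.items()})
E
python3 mk.py
```

```text
0.004 {'cap': [2.7, 48.7], 'tip': [2.8, 8.8], 'clip': [-12.3, 7.0], 't1': [-17.9, 32.9], 't2': [-13.9, 29.1], 't3': [-8.8, 26.2], 't4': [13.0, 27.3], 't5': [18.0, 32.2], 't6': [22.9, 33.0], 'right': [45.5, 53.5], 'fl': [-43.3, -5.7], 'fr': [51.2, -6.7], 'tl': [-43.8, 8.3], 'tr': [50.3, -0.1]}
0.008 {'cap': [2.0, 52.3], 'tip': [2.1, 12.9], 'clip': [-12.8, 11.1], 't1': [-18.3, 36.7], 't2': [-14.4, 32.9], 't3': [-9.4, 30.0], 't4': [12.2, 31.2], 't5': [17.1, 36.0], 't6': [21.9, 36.8], 'right': [44.3, 57.1], 'fl': [-43.4, -1.4], 'fr': [49.9, -2.4], 'tl': [-43.9, 12.4], 'tr': [49.0, 4.1]}
0.012 {'cap': [1.3, 55.9], 'tip': [1.4, 17.0], 'clip': [-13.3, 15.3], 't1': [-18.7, 40.5], 't2': [-14.8, 36.7], 't3': [-9.9, 33.9], 't4': [11.4, 35.0], 't5': [16.2, 39.8], 't6': [21.0, 40.6], 'right': [43.0, 60.6], 'fl': [-43.5, 2.9], 'fr': [48.6, 1.9], 'tl': [-44.0, 16.6], 'tr': [47.7, 8.4]}
```

>>> {"op": "send_path", "data": {"motion": [[0, 0, 0, -0.18], [0, 0, 0, -0.18], [0, 0, 0, -0.18], [0, 0, 0, -0.18], [0, 0, 0, 0]]}}

```text
t: 10.75
tcp_pos: [0.44, -0.449, 0.4252]
ee_rot: [-0.0, 0.923, 0.384, -0.0]
force: [0.4, 0.1, -1.4]
opening: 0.0174
gripper_force: 32.3
```

>>> {"op": "send_path", "data": {"motion": [[0, 0, 0, 0], [0, 0, 0, 0], [0, 0, 0, 0], [0, 0, 0, 0]]}}

```text
t: 11.25
tcp_pos: [0.44, -0.449, 0.4252]
ee_rot: [0.0, 0.924, 0.384, -0.0]
force: [-0.3, 0.4, -1.1]
opening: 0.0175
gripper_force: 32.3
```

```bash
python3 - <<'E'
from h import *
b=r.camera("side");cv2.imwrite("pics/s3.png",b)
s,R=tool();tcp=s["tcp_pos"];A=R.as_matrix();gx=A[:,1];gy=np.cross([0,0,1],gx);print(tcp.round(4),A.round(3).tolist())
O=tcp-[0,0,.0976]+gy*.0022
for nm,im,(o,x,y) in(("s2",cv2.imread("pics/s2.png"),(np.array([.43997,-.44898,.42508-.0976])+np.array([.9975,.071,0])*.0022,np.array([.071,-.9975,0]),np.array([.9975,.071,0]))),("s3",b,(O,gx,gy))):
    for d,l in((.004,.297),(.008,.334),(.012,.377)):
        q=proj("side",o+x*d+y*(-.0445*np.sin(l))+np.array([0,0,.052-.0445*np.cos(l)]))[0];print(nm,d,q.round(1))
    g=im.max(2);k=np.zeros_like(g);c=q.round().astype(int);k[c[1]-16:c[1]+12,c[0]-14:c[0]+16]=1
    for th in(70,90):
        n,l,st,ce=cv2.connectedComponentsWithStats(((g<th)&(k>0)).astype(np.uint8))
        print(th,[(st[i].tolist(),ce[i].round(2).tolist()) for i in range(1,n) if st[i,4]>6])
y=int(c[1]);x=int(c[0])
cv2.imwrite("pics/s3c.png",np.hstack([cv2.resize(i,(400,500),interpolation=cv2.INTER_CUBIC) for i in (cv2.imread("pics/s2.png")[205:290,185:253],b[y-60:y+25,x-34:x+34])]))
print(x-34,y-60)
E
```

```text
[ 0.44   -0.449   0.4252] [[0.706, 0.709, -0.0], [0.709, -0.706, -0.0], [-0.0, 0.0, -1.0]]
s2 0.004 [215.4 267.5]
s2 0.008 [214.5 270.4]
s2 0.012 [213.3 273.2]
70 [([212, 269, 5, 6, 23], [214.0, 271.48])]
90 [([226, 257, 3, 5, 9], [227.44, 258.44]), ([211, 268, 7, 8, 44], [214.11, 271.3])]
s3 0.004 [222.1 270.9]
s3 0.008 [224.4 273.3]
s3 0.012 [226.6 275.7]
70 []
90 [([221, 270, 8, 8, 42], [225.02, 273.48])]
193 216
```

View pics/s3c.png

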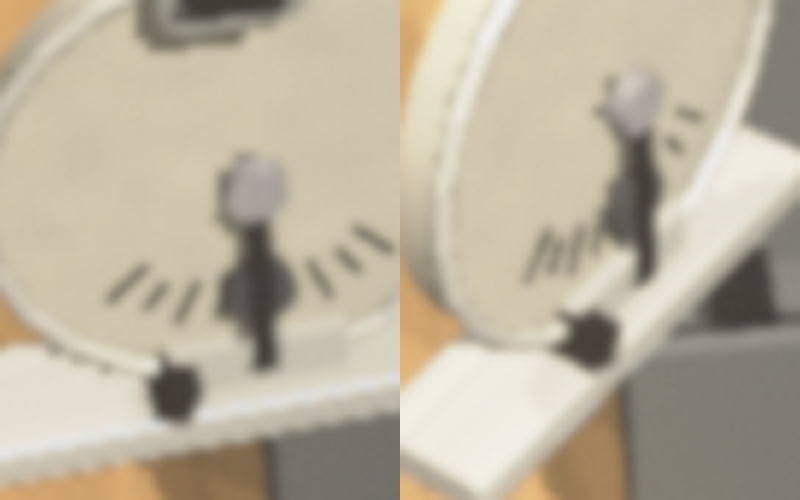

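```bash
python3 - <<'E'
from h import *
V=[(np.array([.43997,-.44898,.3275]),np.array([.071,-.9975,0])),(np.array([.44,-.449,.3275]),np.array([.709,-.7055,0]))]
def X(V,q):
    o,x=V;return o+x*q[0]+np.cross([0,0,1],x)*q[1]+np.array([0,0,q[2]])
P=dict(clip=((214.1,271.35),(225.,273.5)),cap=((228.3,236.6),(232.9,232.9)),tip=((229.5,266.7),(234.2,262.9)))
R={}
for k,u in P.items():
    s=least_squares(lambda q:np.concatenate([proj("side",X(v,q))[0]-w for v,w in zip(V,u)]),[.008,0,.03],x_scale=.01)
    R[k]=s.x*1e3;print(k,R[k].round(2),s.fun.round(2))
for y0,z0 in((R["cap"][1],R["cap"][2]),(2.2,52),(2.0,52.5)):
    c=R["clip"];print("mark",np.arctan2(y0-c[1],z0-c[2]),np.hypot(y0-c[1],z0-c[2]))
E
```

```text
clip [  9.32 -12.91  10.52] [ 0.06 -0.32  0.11  0.3 ]
cap [ 8.65  2.5  50.11] [ 0.01 -0.05  0.02  0.05]
tip [ 8.98  2.13 12.16] [ 0.02 -0.09  0.03  0.09]
mark 0.3712755664230727 42.48363542052484
mark 0.3493170408988973 44.148303915815085
mark 0.34125768239399656 44.55110288224368
```

>>> {"op": "send_path", "data": {"motion": [[0, 0, 0, -0.17], [0, 0, 0, -0.17], [0, 0, 0, -0.17], [0, 0, 0, -0.17], [0, 0, 0, -0.17]]}}

```text
t: 11.92
tcp_pos: [0.44, -0.449, 0.4252]
ee_rot: [-0.0, 0.681, 0.732, 0.0]
force: [-0.1, -0.1, -1.2]
opening: 0.0176
gripper_force: 32.3
```

>>> {"op": "send_path", "data": {"motion": [[0, 0, 0, -0.17], [0, 0, 0, -0.17], [0, 0, 0, -0.158], [0.02, 0.018, 0, 0], [0.04, 0.036, 0, 0]]}}

```text
t: 12.55
tcp_pos: [0.4533, -0.3699, 0.4241]
ee_rot: [-0.0, 0.483, 0.876, 0.0]
force: [0.5, 1.5, -1.4]
opening: 0.0176
gripper_force: 32.2
```

>>> {"op": "send_path", "data": {"motion": [[0.044, 0.0392, 0, 0], [0.044, 0.0392, 0, 0], [0.044, 0.0392, 0, 0], [0.044, 0.0392, 0, 0], [0.044, 0.0392, 0, 0]]}}

```text
t: 13.18
tcp_pos: [0.5012, -0.0768, 0.4254]
ee_rot: [0.0, 0.482, 0.876, 0.0]
force: [0.9, -0.3, -2.3]
opening: 0.0175
gripper_force: 32.2
```

>>> {"op": "send_path", "data": {"motion": [[0.044, 0.0392, 0, 0], [0.044, 0.0392, 0, 0], [0.044, 0.0392, 0.03, 0], [0.036, 0.032, 0.04, 0], [0.02, 0.018, 0.03, 0]]}}

```text
t: 13.8
tcp_pos: [0.5412, 0.1689, 0.3253]
ee_rot: [-0.0, 0.481, 0.877, -0.0]
force: [0.1, -0.2, -2.3]
opening: 0.0172
gripper_force: 32.2
```

>>> {"op": "send_path", "data": {"motion": [[0, 0, 0.04, 0], [0, 0, 0.03, 0], [0, 0, 0.02, 0], [0, 0, 0, 0], [0, 0, 0, 0]]}}

```text
t: 14.42
tcp_pos: [0.5421, 0.1666, 0.2379]
ee_rot: [0.0, 0.482, 0.876, 0.0]
force: [-0.5, 0.7, -0.9]
opening: 0.0179
gripper_force: 32.2
```

>>> {"op": "send_path", "data": {"motion": [[0.0205, 0.0189, 0.02, 0], [0, 0, 0.018, 0], [0, 0, 0.005, 0], [0, 0, 0, 0]]}}

```text
t: 14.92
tcp_pos: [0.5469, 0.1939, 0.1946]
ee_rot: [0.0, 0.482, 0.876, 0.0]
force: [0.3, -0.6, -1.2]
opening: 0.0173
gripper_force: 32.2
```

>>> {"op": "send_path", "data": {"motion": [[0, 0, 0.003, 0], [0, 0, 0.002, 0], [0, 0, 0, 0], [0, 0, 0, 0]]}}

```text
t: 15.42
tcp_pos: [0.5471, 0.194, 0.19]
ee_rot: [0.001, 0.482, 0.876, 0.001]
force: [-0.6, -1.0, 5.8]
opening: 0.0174
gripper_force: 33.3
```

>>> {"op": "send_path", "data": {"motion": [[0, 0, 0.002, 0], [0, 0, 0.0, 0], [0, 0, 0, 0]]}}

```text
t: 15.8
tcp_pos: [0.5477, 0.1939, 0.1898]
ee_rot: [0.002, 0.482, 0.876, 0.001]
force: [-4.8, -2.5, 20.6]
opening: 0.0176
gripper_force: 35.6
```

```bash
python3 - <<'E'
from h import *
s,R=tool();print(s["force"].round(2),s["torque"].round(3),s["tcp_pos"].round(4))
a=r.camera("top");b=r.camera("side");cv2.imwrite("pics/t4.png",a);cv2.imwrite("pics/s4.png",b)
f=lambda im,x,y:cv2.resize(im[y:y+100,x:x+100],(400,400),interpolation=cv2.INTER_CUBIC)
cv2.imwrite("pics/c4.png",np.hstack([f(a,110,165),f(b,190,85)]))
E
```

```text
[-4.77 -2.5  20.63] [-0.542  1.38   0.052] [0.5477 0.1939 0.1898]
```

View pics/c4.png

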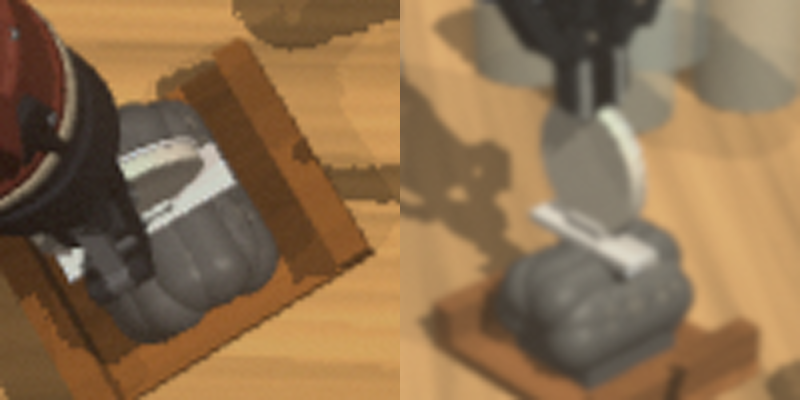

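>>> {"op": "send_path", "data": {"motion": [[0, 0, -0.001, 0], [0, 0, 0, 0]], "grip_n": 20}}

```text
t: 16.15
tcp_pos: [0.5475, 0.1939, 0.1899]
ee_rot: [0.001, 0.482, 0.876, 0.001]
force: [-3.1, -0.9, 13.0]
opening: 0.0174
gripper_force: 34.2
```

>>> {"op": "send_path", "data": {"motion": [[-0.0054, 0, 0.0001, 0], [-0.0054, 0, 0.0002, 0], [-0.0054, 0, 0.0004, 0], [-0.0054, 0, 0.0006, 0], [0, 0, 0, 0]]}}

```text
t: 16.77
tcp_pos: [0.5588, 0.1755, 0.1872]
ee_rot: [0.0, 0.482, 0.876, 0.0]
force: [-0.2, 1.1, 6.4]
opening: 0.0176
gripper_force: 34.4
```

>>> {"op": "send_path", "data": {"motion": [[-0.0054, 0, 0.0007, 0], [-0.0053, 0, 0.0009, 0], [0, 0, 0, 0], [0, 0, 0, 0]]}}

```text
t: 17.27
tcp_pos: [0.5645, 0.1663, 0.1852]
ee_rot: [0.001, 0.482, 0.876, 0.0]
force: [0.9, -0.1, 4.6]
opening: 0.0173
gripper_force: 34.4
```

```bash
python3 - <<'E'
from h import *
s,R=tool();print(s["force"].round(2),s["torque"].round(3),s["tcp_pos"].round(4),(R.inv().apply(s["force"])).round(1))
a=r.camera("top");b=r.camera("side");cv2.imwrite("pics/t5.png",a);cv2.imwrite("pics/s5.png",b)
E
```

```text
[ 0.91 -0.05  4.55] [ 0.18  -0.097 -0.05 ] [0.5645 0.1663 0.1852] [-0.5  0.7 -4.6]
```

```bash
python3 - <<'E'
import cv2,numpy as np
for n,x0,y0,x1,y1 in(("s4",219,108,258,158),("s5",219,108,262,158)):
    im=cv2.imread(f"pics/{n}.png").astype(int);sat=im.max(2)-im.min(2);v=im.max(2)
    print(n)
    for y in range(y0,y1):
        print(y,"".join("#" if v[y,x]>165 and sat[y,x]<45 else "+" if v[y,x]>135 and sat[y,x]<45 else "o" if sat[y,x]<30 and v[y,x]>95 else "." if sat[y,x]<30 else " " for x in range(x0,x1)))
E
```

```text
s4
108           ......ooo......ooo++++++++#  
109           ......ooo......oo+++++++++++ 
110           ......ooo......oo+++++++++++ 
111           ......ooo...ooooo++++++++++++
112          oo.....ooo.o+##+++++++++++++++
113          ooo....oooo+#####++++++++++++ 
114         oooooo.ooooo+######+++++++++++ 
115         oooooooooooo++######+++++++++  
116         ooooooooooooo++######++++++    
117        ooooooooooooooo+######++++      
118        oooooooooooooooo+######         
119        oooooooooooooooo++#####         
120        ooooooooooooooooo+#####         
121        oooooooooooooooooo+####         
122        oooooooooooooooooo+#####        
123         ooooooooooooooooo+#####        
124        +oooooooooooooooooo+####        
125        +oooooooooooooooooo+####        
126        ++ooooooooo++ooooooo+###        
127         +ooooooooo++ooooooo+###        
128         +oooooooooo+ooooooo+####       
129         ++ooooooooooooooooo+###        
130          +ooooooooooooooooo++###       
131          ++ooooooooooooooooo+###       
132           +ooooooooooooooooo+###     
[... 2805 characters left out ...]
###+++##+++ooooooooooo+     
144              o+####+++##+++ooooooooooo+    
145             ooo+####+++##++oooooooooooo+   
146           oooooo+#####+++++ooooooooooooo   
147         ooooooooo++####++++oo++ooooooooo+  
148    ooooooooooooooo++######+++###++oooooo   
149   ooooooooooooooooo++#############+ooooo   
150 ooooooooooooooooooooo+#############++ooo   
151 oooooooooooooooooooooo+##############+oo+  
152 oooooooooooooooooooooooo+#############+oo  
153 ooooooooooooooooooooooooo+############+oo+ 
154 oooooooooooooooooooooooooo+###########+ooo 
155 ooooooooooooooooooooooooooo+########++oooo 
156 oo..ooooooooooooooooooooo..oo+####+++oooooo
157 oo....oooooooooooooooooooo..oo++++ooooooooo
```

```bash
cat > tilt.py <<'E'
from h import *
from scipy.optimize import minimize
K=6
def run(fn,tcp,yaw=.5656,th0=0.,cam="side",box=(215,112,270,170)):
    x0,y0,x1,y1=box
    im=cv2.imread(fn).astype(int);sat=im.max(2)-im.min(2);v=im.max(2)
    m=((v>135)&(sat<45)).astype(float)[y0:y1,x0:x1]
    gx=np.array([np.cos(yaw),np.sin(yaw),0]);gy=np.array([-gx[1],gx[0],0]);k=np.array([0,0,1.])
    P0=np.array(tcp)+k*.008
    def geo(q,L): # L local pts, grip at (0,0,.108); q=oy,oz,gxoff,theta
        t=q[3];yy=np.cos(t)*gy+np.sin(t)*k;zz=-np.sin(t)*gy+np.cos(t)*k
        O=P0+q[0]*gy+q[1]*k+q[2]*gx
        L=np.array(L);return O+L[:,:1]*gx+L[:,1:2]*yy+(L[:,2:]-.108)*zz
    def hull(q,L):
        p=(proj(cam,geo(q,L))+.5-[x0,y0])*K
        o=np.zeros(((y1-y0)*K,(x1-x0)*K),np.uint8)
        cv2.fillConvexPoly(o,cv2.convexHull(np.float32(p*16).round().astype(np.int32)),1,shift=4);return o>0
    bx=lambda xs:[(a,b,c) for a in xs for b in(-.046,.046) for c in(0,.008)]
    ds=[(a,.043*np.sin(t),.052+.043*np.cos(t)) for a in(-.005,.005) for t in np.linspace(0,6.28,40)]
    def cost(q):
        near=hull(q,bx((-.012,-.005)));foot=hull(q,bx((-.012,.012)));d=hull(q,ds)
        up=hull(q,[(a,b,c) for a in(-.012,.012) for b in(-.03,.03) for c in(.008,.12)])
        cov=cv2.resize(foot.astype(np.float32),(x1-x0,y1-y0),interpolation=cv2.INTER_AREA)
        ign=cv2.resize(((d|up)&~near).astype(np.float32),(x1-x0,y1-y0),interpolation=cv2.INTER_AREA)
        e=np.abs(cov-m)*(1-ign);rr=np.mgrid[y0:y1,x0:x1]
        # only near foot
        D=cv2.dilate((foot).astype(np.uint8),np.ones((8*K,8*K)));D=cv2.resize(D,(x1-x0,y1-y0),interpolation=cv2.INTER_NEAREST)
        return (e*D).sum()+sum((np.array(q[:3])/.003)**2)*.5
    best=None
    for t0 in(th0-.06,th0,th0+.06):
        b=np.array([.001,.001,0,t0]);s=minimize(cost,b,method="Nelder-Mead",options=dict(initial_simplex=np.vstack([b]+[b+d for d in np.diag([.004,.004,.003,.06])]),xatol=1e-5,fatol=1e-3,maxiter=500))
        if best is None or s.fun<best.fun:best=s
    print(fn,best.x.round(4),round(best.fun,2));return best.x
if __name__=="__main__":
    run("pics/s4.png",[.5477,.1939,.1898])
    run("pics/s5.png",[.5645,.1663,.1852],th0=.25)
E
python3 tilt.py
```

```text
pics/s4.png [ 0.0019  0.001   0.0005 -0.0083] 23.05
pics/s5.png [0.005  0.0028 0.0002 0.1712] 21.14
```

>>> {"op": "send_path", "data": {"motion": [[-0.0055, 0, 0.0012, 0], [-0.0055, 0, 0.0014, 0], [-0.0055, 0, 0.0015, 0], [-0.005, 0, 0.0015, 0], [0, 0, 0, 0]]}}

```text
t: 18.0
tcp_pos: [0.5755, 0.1484, 0.1794]
ee_rot: [-0.0, 0.482, 0.876, 0.0]
force: [0.5, 1.3, 5.3]
opening: 0.0177
gripper_force: 35.3
```

>>> {"op": "send_path", "data": {"motion": [[0, 0, 0, 0], [0, 0, 0, 0], [0, 0, 0, 0], [0, 0, 0, 0]]}}

```text
t: 18.5
tcp_pos: [0.5754, 0.1486, 0.1794]
ee_rot: [0.0, 0.482, 0.876, -0.0]
force: [0.4, 1.0, 5.4]
opening: 0.0178
gripper_force: 35.3
```

```bash
python3 - <<'E'
from tilt import *
s,R=tool();print(s["torque"].round(3),s["tcp_pos"].round(4),(R.inv().apply(s["force"])).round(1))
cv2.imwrite("pics/s6.png",r.camera("side"))
run("pics/s6.png",s["tcp_pos"],th0=.3)
E
```

```text
[0.214 0.135 0.037] [0.5754 0.1486 0.1794] [ 0.7  0.9 -5.4]
pics/s6.png [ 0.0051  0.0051 -0.0011  0.2843] 22.22
```

>>> {"op": "send_path", "data": {"motion": [[-0.0045, 0, 0.0015, 0], [-0.0045, 0, 0.0015, 0], [-0.0045, 0, 0.0015, 0], [0, 0, 0, 0], [0, 0, 0, 0]]}}

```text
t: 19.18
tcp_pos: [0.5825, 0.1371, 0.1748]
ee_rot: [-0.0, 0.482, 0.876, -0.0]
force: [0.0, 0.2, 4.3]
opening: 0.0177
gripper_force: 35.4
```

>>> {"op": "send_path", "data": {"motion": [[0, 0, 0, 0], [0, 0, 0, 0], [0, 0, 0, 0], [0, 0, 0, 0]]}}

```text
t: 19.68
tcp_pos: [0.5825, 0.1372, 0.1748]
ee_rot: [-0.0, 0.482, 0.876, -0.0]
force: [-0.9, -0.2, 2.8]
opening: 0.0173
gripper_force: 35.2
```

```bash
python3 - <<'E'
from tilt import *
s,R=tool();print(s["torque"].round(3),s["tcp_pos"].round(4),(R.inv().apply(s["force"])).round(1))
a=r.camera("top");b=r.camera("side");cv2.imwrite("pics/s7.png",b);cv2.imwrite("pics/t7.png",a)
run("pics/s7.png",s["tcp_pos"],th0=.35)
E
```

```text
[ 0.307  0.156 -0.008] [0.5825 0.1372 0.1748] [ 0.3 -0.9 -2.8]
pics/s7.png [ 0.005   0.005  -0.0007  0.3183] 22.35
```

```bash
python3 - <<'E'
s=open("tilt.py").read()
s=s.replace("    gx=np.array","    G=(sat<45).astype(float)[y0:y1,x0:x1];rows=slice(R0-y0,135-y0)\n    gx=np.array",1)
s=s.replace("box=(215,112,270,170)","box=(210,112,275,170),R0=123")
s=s.replace(",.043*np.sin(t),.052+.043*np.cos(t)) for a in(-.005,.005)",",.042*np.sin(t),.052+.042*np.cos(t)) for a in(-.004,.004)")
s=s.replace("        return (e*D)","        dc=cv2.resize((d|foot).astype(np.float32),(x1-x0,y1-y0),interpolation=cv2.INTER_AREA)\n        e2=np.abs(dc-G)[rows].sum()\n        return e2+(e*D)")
i=s.index("if __name__");s=s[:i]+'''if __name__=="__main__":
    run("pics/s4.png",[.5477,.1939,.1898])
    run("pics/s5.png",[.5645,.1663,.1852],th0=.2)
    run("pics/s6.png",[.5754,.1486,.1794],th0=.3)
    run("pics/s7.png",[.5825,.1372,.1748],th0=.32)
    run("pics/s7.png",[.5825,.1372,.1748],th0=.32,R0=128)
'''
open("tilt.py","w").write(s)
im=cv2=None
import cv2
for n in("s7",):
    im=cv2.imread(f"pics/{n}.png").astype(int);sat=im.max(2)-im.min(2);v=im.max(2)
    for y in range(116,166):print(y,"".join("#" if v[y,x]>165 and sat[y,x]<45 else "+" if v[y,x]>135 and sat[y,x]<45 else "o" if sat[y,x]<45 and v[y,x]>95 else "." if sat[y,x]<45 else " " for x in range(215,270)))
E
python3 tilt.py
```

```text
116                     ooo+++++++oo.................oo    
117                        ++++++++oo.......oo.......oo    
118                              ++oo.......oo.......oo    
119                               +oo.......oo......ooo    
120                              +ooo.......oo......ooo    
121                             ooooo.......oo......ooo    
122                           oooooo........oo......oo+    
123                          oooooooo.......oo......oo+    
124                          ooooooo.......ooo......o+     
125                         ooooooooo.......oo......o+     
126                         ooooooooo.......ooo..o..o      
127                         ooooooooo.......ooo++++        
128                        ooooooooooo.....oo++####        
129                        oooooooooooo....oo+#####        
130                        oooooooooooooo.oooo#####        
131                        ooooooooooooooooooo+#####       
132                        ooooooooooooooooooo+#####       
133                        oooooooooooooooooooo+####       
134                 
[... 1474 characters left out ...]
     
159 ..........oooooooooooooooooooo..oo+############+       
160 ...........oooooooooooooooooooo..oo+############       
161 ...........oooooooooooooooooooo...oo+###########       
162 ............oooooooo++ooooooooo....oo+#########        
163 ..............oooooo+ooooooooooo.....o+######+         
164 ...............ooooooooooooooooo......o+##++oo         
165 ................oooooooooooooooo.......oooooo          
pics/s4.png [ 0.0042  0.0013 -0.0003 -0.0209] 34.18
pics/s5.png [ 0.005   0.0039 -0.0009  0.163 ] 26.97
pics/s6.png [5.000e-03 3.700e-03 2.000e-04 2.944e-01] 34.29
pics/s7.png [ 4.40e-03  4.20e-03 -2.00e-04  3.24e-01] 58.0
pics/s7.png [ 0.0029  0.0058 -0.0017  0.3254] 27.02
```

```bash
cat > edge.py <<'E'
from h import *
def edge(fn,tcp,xr,guess,yaw=.5656):
    g=cv2.imread(fn).max(2).astype(float);P=[]
    for x in range(*xr):
        y=guess(x);col=g[y-6:y+7,x]
        for i in range(len(col)-1,0,-1):
            if col[i]<145<=col[i-1]:P.append((x,y-6+i-1+(col[i-1]-145)/(col[i-1]-col[i])));break
    P=np.array(P);w=np.ones(len(P),bool)
    for _ in range(6):
        k=np.polyfit(P[w,0],P[w,1],1);e=P[:,1]-np.polyval(k,P[:,0]);w=abs(e)<max(.35,1.5*np.median(abs(e)))
    gx=np.array([np.cos(yaw),np.sin(yaw),0]);gy=np.array([-gx[1],gx[0],0]);z=np.array([0,0,1.])
    def slope(t):
        yy=np.cos(t)*gy+np.sin(t)*z;O=np.array(tcp)+.008*z+.003*gy-.108*(-np.sin(t)*gy+np.cos(t)*z)-.012*gx
        a,b=proj("side",np.array([O-.04*yy,O+.04*yy]));return (b[1]-a[1])/(b[0]-a[0])
    from scipy.optimize import brentq
    print(fn,k.round(3),w.sum(),len(w),"rms",e[w].std().round(2),"theta",round(brentq(lambda t:slope(t)-k[0],-.2,.7),4))
if __name__=="__main__":
    L=lambda x0,y0,x1,y1:(lambda x:int(round(y0+(y1-y0)*(x-x0)/(x1-x0))))
    edge("pics/s4.png",[.5477,.1939,.1898],(226,247),L(223,139,247,153))
    edge("pics/s5.png",[.5645,.1663,.1852],(229,248),L(226,139,248,157))
    edge("pics/s7.png",[.5825,.1372,.1748],(235,254),L(232,142,254,164))
E
python3 edge.py
```

```text
pics/s4.png [ 0.547 17.104] 16 21 rms 0.09 theta -0.0142
pics/s5.png [  0.807 -43.702] 16 19 rms 0.08 theta 0.1847
pics/s7.png [  0.958 -79.294] 19 19 rms 0.12 theta 0.2971
```

>>> {"op": "send_path", "data": {"motion": [[0, 0, 0, 0], [0, 0, 0, 0]], "aperture": 0.0, "grip_n": 20}}

```text
t: 20.02
tcp_pos: [0.5826, 0.1372, 0.1748]
ee_rot: [-0.0, 0.482, 0.876, -0.0]
force: [0.3, 0.5, 2.6]
opening: 0.0179
gripper_force: 35.2
```

>>> {"op": "send_path", "data": {"motion": [[0, 0, 0.0005, 0], [0, 0, 0.0005, 0], [0, 0, 0.0005, 0], [0, 0, 0.0005, 0], [0, 0, 0, 0]]}}

```text
t: 20.65
tcp_pos: [0.5834, 0.1365, 0.1741]
ee_rot: [0.001, 0.482, 0.876, 0.0]
force: [-0.8, -2.9, 10.9]
opening: 0.0177
gripper_force: 36.6
```

```bash
python3 - <<'E'
from edge import *
s,R=tool();print(s["torque"].round(3),s["tcp_pos"].round(4),(R.inv().apply(s["force"])).round(1))
b=r.camera("side");cv2.imwrite("pics/s8.png",b)
L=lambda x0,y0,x1,y1:(lambda x:int(round(y0+(y1-y0)*(x-x0)/(x1-x0))))
edge("pics/s6.png",[.5754,.1486,.1794],(233,252),L(229,140,251,161))
edge("pics/s8.png",s["tcp_pos"],(235,254),L(232,142,254,164))
from tilt import run
run("pics/s8.png",s["tcp_pos"],th0=.35,R0=128)
E
```

```text
[-0.323  0.624  0.174] [0.5834 0.1365 0.1741] [ -2.   -2.2 -10.9]
pics/s6.png [  0.933 -73.483] 19 19 rms 0.13 theta 0.2787
pics/s8.png [  0.966 -81.092] 19 19 rms 0.07 theta 0.3029
pics/s8.png [ 0.0051  0.0051 -0.001   0.3258] 29.78
```

>>> {"op": "send_path", "data": {"motion": [[0, 0, 0, 0], [0, 0, 0, 0]], "aperture": 0.012, "grip_n": 20}}

```text
t: 20.95
tcp_pos: [0.5834, 0.1365, 0.1741]
ee_rot: [0.001, 0.482, 0.876, 0.0]
force: [-1.6, -3.6, 11.6]
opening: 0.0176
gripper_force: 36.6
```

>>> {"op": "send_path", "data": {"motion": [[0, 0, 0.0005, 0], [0, 0, 0.0005, 0], [0, 0, 0.0005, 0], [0, 0, 0, 0], [0, 0, 0, 0]]}}

```text
t: 21.58
tcp_pos: [0.5842, 0.1358, 0.1735]
ee_rot: [0.002, 0.482, 0.876, -0.0]
force: [-0.4, -6.2, 17.4]
opening: 0.0176
gripper_force: 37.6
```

```bash
python3 - <<'E'
from edge import *
s,R=tool();print(s["torque"].round(3),s["tcp_pos"].round(4),(R.inv().apply(s["force"])).round(1))
b=r.camera("side");cv2.imwrite("pics/s9.png",b)
L=lambda x0,y0,x1,y1:(lambda x:int(round(y0+(y1-y0)*(x-x0)/(x1-x0))))
edge("pics/s9.png",s["tcp_pos"],(235,254),L(232,142,254,164))
E
```

```text
[-1.101  0.624  0.206] [0.5842 0.1358 0.1735] [ -5.1  -3.6 -17.3]
pics/s9.png [  0.985 -85.649] 19 19 rms 0.12 theta 0.3165
```

>>> {"op": "send_path", "data": {"motion": [[-0.0025, 0, 0.0008, 0], [-0.0025, 0, 0.0008, 0], [0, 0, 0, 0], [0, 0, 0, 0]]}}

```text
t: 22.12
tcp_pos: [0.5862, 0.1322, 0.1709]
ee_rot: [0.001, 0.482, 0.876, -0.0]
force: [0.5, -3.3, 12.1]
opening: 0.0175
gripper_force: 36.9
```

```bash
python3 - <<'E'
from edge import *
s,R=tool();print(s["torque"].round(3),s["tcp_pos"].round(4),(R.inv().apply(s["force"])).round(1))
b=r.camera("side");cv2.imwrite("pics/s10.png",b)
L=lambda x0,y0,x1,y1:(lambda x:int(round(y0+(y1-y0)*(x-x0)/(x1-x0))))
edge("pics/s10.png",s["tcp_pos"],(235,254),L(232,142,254,164))
E
```

```text
[-0.444  0.487  0.128] [0.5862 0.1322 0.1709] [ -3.1  -1.3 -12.1]
pics/s10.png [   1.058 -103.154] 19 19 rms 0.14 theta 0.368
```

>>> {"op": "send_path", "data": {"motion": [[0, 0, -0.0005, 0], [0.001, 0, -0.0005, 0], [0, 0, 0, 0], [0, 0, 0, 0]]}}

```text
t: 22.68
tcp_pos: [0.5857, 0.1328, 0.1713]
ee_rot: [0.001, 0.482, 0.876, -0.0]
force: [1.8, -4.5, 6.5]
opening: 0.0175
gripper_force: 36.2
```

```bash
python3 - <<'E'
from edge import *
s,R=tool();print(s["torque"].round(3),s["tcp_pos"].round(4),(R.inv().apply(s["force"])).round(1))
b=r.camera("side");cv2.imwrite("pics/s11.png",b)
L=lambda x0,y0,x1,y1:(lambda x:int(round(y0+(y1-y0)*(x-x0)/(x1-x0))))
edge("pics/s11.png",s["tcp_pos"],(235,254),L(232,142,254,164))
edge("pics/s11.png",s["tcp_pos"],(233,256),L(232,142,254,164))
from tilt import run
run("pics/s11.png",s["tcp_pos"],th0=.35,R0=131)
E
```

```text
[-1.117 -0.251  0.028] [0.5857 0.1328 0.1713] [-4.8 -0.9 -6.5]
pics/s11.png [   1.05  -101.315] 19 19 rms 0.15 theta 0.3626
pics/s11.png [   1.058 -103.311] 20 23 rms 0.15 theta 0.3682
pics/s11.png [ 0.0039  0.0043 -0.0004  0.3862] 24.72
```

>>> {"op": "send_path", "data": {"motion": [[0.002, 0, -0.0006, 0], [0, 0, 0, 0], [0, 0, 0, 0], [0, 0, 0, 0]]}}

```text
t: 23.22
tcp_pos: [0.585, 0.1339, 0.172]
ee_rot: [0.002, 0.482, 0.876, -0.001]
force: [2.6, -6.3, 5.8]
opening: 0.0171
gripper_force: 36.2
```

```bash
cat > chk.py <<'E'
import sys
from edge import *
import edge as E
s,R=tool();print(s["torque"].round(3),s["tcp_pos"].round(4),(R.inv().apply(s["force"])).round(1))
fn=sys.argv[1];cv2.imwrite(fn,r.camera("side"))
L=lambda x0,y0,x1,y1:(lambda x:int(round(y0+(y1-y0)*(x-x0)/(x1-x0))))
src=open("edge.py").read()
for th in("130","145","160"):
    ns={};exec(src.replace("145",th).split("if __name__")[0],ns)
    ns["edge"]("pics/s4.png",[.5477,.1939,.1898],(226,247),L(223,139,247,153))
    ns["edge"](fn,s["tcp_pos"],(235,254),L(232,142,254,164))
from tilt import run
run(fn,s["tcp_pos"],th0=.35,R0=131)
E
python3 chk.py pics/s12.png
```

```text
[-1.722 -0.589  0.082] [0.585  0.1339 0.172 ] [-6.7 -1.2 -5.7]
pics/s4.png [ 0.514 25.819] 14 21 rms 0.13 theta -0.0401
pics/s12.png [  1.013 -91.795] 16 19 rms 0.09 theta 0.3362
pics/s4.png [ 0.547 17.104] 16 21 rms 0.09 theta -0.0142
pics/s12.png [  1.025 -95.221] 19 19 rms 0.1 theta 0.3446
pics/s4.png [ 0.557 14.312] 18 21 rms 0.12 theta -0.0067
pics/s12.png [   1.044 -100.442] 19 19 rms 0.06 theta 0.3583
pics/s12.png [ 0.0028  0.0046 -0.001   0.3799] 23.23
```

>>> {"op": "send_path", "data": {"motion": [[0, 0, 0, 0], [0, 0, 0, 0], [0, 0, 0, 0], [0, 0, 0, 0], [0, 0, 0, 0]]}}

```text
t: 23.9
tcp_pos: [0.585, 0.1339, 0.172]
ee_rot: [0.002, 0.482, 0.876, -0.001]
force: [1.9, -6.0, 5.7]
opening: 0.0177
gripper_force: 36.2
```

>>> {"op": "send_path", "data": {"motion": [[0, 0, 0, 0], [0, 0, 0, 0], [0, 0, 0, 0], [0, 0, 0, 0], [0, 0, 0, 0]]}}

```text
t: 24.52
tcp_pos: [0.585, 0.1339, 0.1721]
ee_rot: [0.002, 0.482, 0.876, -0.001]
force: [3.4, -6.7, 5.8]
opening: 0.0177
gripper_force: 36.2
```

```bash
python3 chk.py pics/s13.png; python3 - <<'E'
from h import *
a=r.camera("top");b=cv2.imread("pics/s13.png");cv2.imwrite("pics/t13.png",a)
cv2.imwrite("pics/c13.png",np.hstack([cv2.resize(a[130:330,100:400],(420,280)),cv2.resize(b[85:185,190:310],(336,280),interpolation=cv2.INTER_CUBIC)]))
E
```

```text
[-1.781 -0.527  0.086] [0.585  0.1339 0.1721] [-7.5 -0.7 -5.7]
pics/s4.png [ 0.514 25.819] 14 21 rms 0.13 theta -0.0401
pics/s13.png [  1.014 -92.018] 16 19 rms 0.1 theta 0.3368
pics/s4.png [ 0.547 17.104] 16 21 rms 0.09 theta -0.0142
pics/s13.png [  1.025 -95.363] 19 19 rms 0.1 theta 0.3451
pics/s4.png [ 0.557 14.312] 18 21 rms 0.12 theta -0.0067
pics/s13.png [   1.044 -100.385] 19 19 rms 0.06 theta 0.3582
pics/s13.png [ 0.0036  0.0039 -0.0004  0.3809] 23.67
```

View pics/c13.png

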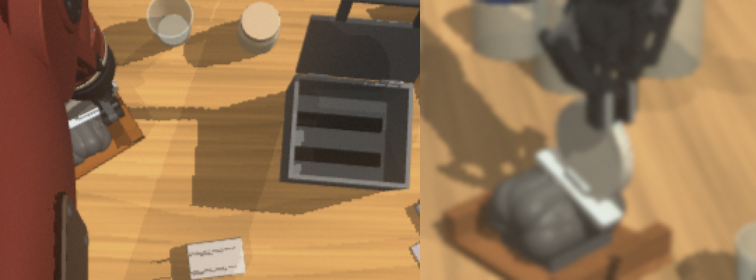

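```bash
python3 -c "
from bench import r
print(r.finish_job())"
```

```text
the job is handed in; nothing more can be done
None
```

I handed the job in at about 25 s with the lid open on its stop. The gauge is held square across the stone with roughly 10 N of press, tilted about 0.36 rad (camera estimates 0.34–0.38) against a marker clip measured at about 0.36 rad. The needle faced away from both cameras at the end, so I couldn't see it sitting on the clip. The jar, beaker and pin block look undisturbed in the last picture.

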